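Clamp the tube rack under the reader bar with the turnbuckle

TASK

The blood-tube rack standing in the clamp is still loose. Turn the steel turnbuckle sleeve by its red-balled spokes, the tops of the spokes coming over away from the rack, until it will go no further, so that both blue jaws draw in and their orange sprung pads hold the rack from both ends. Leave the rack standing in the clamp and do not shove or tip the things around it.

Things in the scene. Friction and masses are not known exactly. Their poses are not given: they have to be found in the camera images.
- clamp: Fixed rack clamp. Origin: on the table top, straight below the middle of the turnbuckle; z up, y along the turnbuckle, x from the open side towards the rack (0.85 to 1.35 rad to the left of world x). Grey base plate 12 mm thick, x -60 to 175 mm, y +-210 mm. Two 12 mm threaded rods run along y from the sleeve to the blue jaws, whose uprights at x +-20, y about +-120 to 135 mm reach z 125 mm.
- bar (a point): Centre of the underside of the white reader bar, 270 mm above the table. It runs along clamp y over the sleeve and bars the way from straight above: it fills clamp x -25 to 30, y +-210, z 270 to 305 mm, on 20 mm posts at x 5, y +-190 mm. Reach the raised spokes from the open side (clamp -x) with the tool leaning about 40 degrees (gripper body to clamp -x), fingers closing along clamp y.
- axle (a point): Middle of the turnbuckle sleeve's axis, 105 mm above the table; the axis runs along clamp y. The sleeve is a steel tube 32 mm thick (44 mm at its middle), 90 mm long, with four 10 mm spokes at right angles to one another around its middle, each ending in a red ball at 75 mm radius. It stays in place and only turns.
- sleeve (a joint): Angle of the sleeve, rad: 0 slack, 2.6 the hard stop, starts at 0 to 0.6. Grows as the spokes above the axis come over to the open side (clamp -x) and on down. Draws each jaw in 6 mm per rad. Friction 0.25 N m (3 to 6 N at a ball); stays where it is left. The pads meet the rack at about 1.9 rad, then spring back and it turns a little harder.
- ball_a (a point): red ball, 26 mm across, on the end of one of the four spokes of the turnbuckle sleeve; the point is the ball's centre, 75 mm from the sleeve's axis, midway along the sleeve. At sleeve angle 0 it stands 80 degrees above level on the open side (nearly straight up, leaning a little to clamp -x).
- ball_b (a point): red ball, 26 mm across, on the end of one of the four spokes of the turnbuckle sleeve; the point is the ball's centre, 75 mm from the sleeve's axis, midway along the sleeve. 90 degrees behind ball_a: it follows ball_a as the sleeve is turned in the tightening direction.
- ball_c (a point): red ball, 26 mm across, on the end of one of the four spokes of the turnbuckle sleeve; the point is the ball's centre, 75 mm from the sleeve's axis, midway along the sleeve. Opposite ball_a.
- ball_d (a point): red ball, 26 mm across, on the end of one of the four spokes of the turnbuckle sleeve; the point is the ball's centre, 75 mm from the sleeve's axis, midway along the sleeve. Opposite ball_b.
- rack: Loose black tube rack 62 x 190 x 45 mm (x, y, z) with 13 mm tubes, tops 109 mm above its underside, in white caps with yellow centres; about 0.5 kg. Origin: centre of its underside. It stands on the clamp's base plate (12 mm above the table), at clamp x = 132 mm, long side along clamp y, between two low aluminium lips.
- face_left (a point): Centre of the inner face of the orange pad on the left (+y) jaw; the pad is 62 x 32 mm, faces the rack's end and starts about 3 to 15 mm from it.
- face_right (a point): The same on the right (-y) jaw.
- pad_left (a joint): How far the left pad is pushed back into its jaw against its spring, m: 0 free, up to 0.006; 2 N per mm.
- pad_right (a joint): The same for the right pad.
- spare_rack: Bystander: loose black rack 75 x 145 x 45 mm with red-capped tubes (109 mm tall); origin: centre of underside.
- disinfectant: Bystander: white bottle, 66 mm across, 180 mm tall; origin: centre of underside.
- jar: Bystander: clear specimen jar with yellow lid, 60 mm across, 70 mm tall; origin: centre of underside.
- tape: Bystander: blue roll of tape lying flat, 90 mm across, 25 mm tall; origin: centre of underside.
- cards: Bystander: block of yellow cards 100 x 70 x 14 mm, on the table on the clamp's open side; origin: centre of underside.

How it is judged:
By the outcome, as a careful person would: the job done as asked, in the order asked, and still so for the second after the job is handed in, with the robot touching nothing.
It also fails if it takes over 51 s, if anything falls off the work surface, if the arm or the gripper's body presses on something with over 40 N, if the wrist force passes 120 N, or if a joint passes its speed limit or range.

ROBOT

A 7-joint arm with a two-finger parallel gripper is mounted at the origin on the work surface. World frame = base frame: x ahead of the robot, y to its left, z up, the work surface at z = 0. Lengths are in mm, angles in rad, forces in N, time in s.
With the tool pointing down it reaches from about 350 to 900 mm from the base axis. Payload 7.2 kg.
Tool frame: the origin (TCP) lies at the very end of the fingers, on their centre line; the grasp point (between the pads) lies 19 mm behind it (tcp_to_grasp is the distance from the TCP to the grasp point, in mm); z points along the fingers, y is the line along which they close (so a half turn about z gives the same grasp; the last joint's range is limited). The gripper opens to 88 mm and grips with 3 to 60 N. Pads are 20 mm wide; open, the fingers measure 115 mm over their backs; the gripper's body (75 mm by 178 mm) begins 61 mm behind the grasp point.
Start: joints at [-1.193, 0.411, -0.013, 1.596, 0.006, 1.134, -0.082], TCP at [269.497, 563.915, 222.653] pointing down, gripper open.
Joint ranges: [-2.95, 2.95], [-0.29, 1.99], [-1.47, 1.44], [0.14, 2.54], [-1.03, 4.17], [0.13, 1.85], [-2.86, 2.86]. Speed limits (rad/s): [2.39, 2.39, 3.01, 3.01, 3.14, 3.14, 3.14].

INTERFACE

Orientations are given as a 3x3 rotation matrix whose columns are the frame's x, y, z axes.
In Python, from rig import movep, movel, move_joints, gripper_open, grasp, dwell, ik, sense, read_camera, PlanningError, close_job, search_frame, tcp_to_grasp gives the robot as it stands. The module is installed in compiled form; this text tells all that it offers. Calls block until the motion is done:
- movep(position, orientation): joint-space move of the TCP to a pose.
- movel(position, attitude=None, velocity=150, until_force=None): straight line of the TCP; attitude=None keeps the orientation; velocity is the mean speed in mm/s. With until_force (N) it stops when the force on the tool has changed by that much, and returns True; else False.
- move_joints(angles): joint-space move.
- gripper_open() and grasp(force=None): open the fingers fully, or close them until they stop; force is the grip in N (None keeps the last).
- dwell(seconds).
- ik(position, orientation): joint angles nearest the present ones, or None.
- sense(): the state.
- read_camera(name): name is "side" or "top" or "wrist"; returns a dict with "image" (420x560x3 uint8, red, green, blue), "fov_y" (degrees; the focal length in pixels is half the picture's height over the tangent of half this angle, whatever the lens; pixels are square), "cx", "cy" (the principal point, pixels), "rvec" (rotation vector, rad) and "tvec" (3), from world to camera coordinates, as OpenCV has them. Camera axes: x right, y down, z forward; pixel columns grow to the right and rows downward; lengths in mm; the calibration is good to about 2 mm. A picture is of the moment at which its call begins. There is no depth.
A pose or a line that the arm cannot do raises PlanningError and nothing moves.
- close_job(): hands the job in; it is judged then, once.
Trained networks look in a picture, given as the dict that the camera call returned (one of the last four; its "shot" number tells which), for a name from the list of things; names that differ only in an ending like _2 or _b are one class to them, and where a whole thing is asked for, a point or a joint stands for the part that bears it (a point fixed in the world has none). Each returns a list of dicts, best first, with "score" (0 to 1); they miss things now and then, are a little off and sometimes report something else, mostly with a low value. They report only what shows in the picture. A call takes as long as a camera call.
- search_frame(thing, picture): "rect" ([left, top, right, bottom] in pixels, round what is visible of it).
The state is a dict: "t": time; "joint_pos": joint angles; "qvel": joint speeds; "tau": joint torques, N m; "position": TCP position; "tcp_rot": TCP orientation; "wrist_force": force on the tool from outside, world axes, zero at the start; "ft_torque": the same for the moment, N m; "width": finger opening in mm; "finger_force": force on a finger pad.
Only numpy, scipy, OpenCV 4.12 (cv2) and the standard library are available. Lean on these libraries where they do the work, as an engineer would, in place of code of your own. Each camera call takes 0.05 s, during which the arm holds its last target. There are 200 camera calls.

## Working session

There is one attempt and no reset: what is moved stays moved. The work goes in short steps, each a Python script; the robot and the scene stay as the last script left them, time stands still between calls to the robot, and variables do not carry over. Pictures are saved under pics/ and viewed, at most 10 in all, crops included, and the job is handed in when it is done.

```bash
mkdir -p pics
cat > h.py <<'E'
import numpy as np, cv2
from rig import *
def P(c):
    R=cv2.Rodrigues(np.array(c["rvec"],float))[0]; f=c["image"].shape[0]/2/np.tan(np.radians(c["fov_y"])/2)
    return R,np.array(c["tvec"],float).ravel(),f
def proj(c,X):
    R,t,f=P(c); p=(np.atleast_2d(X)@R.T)+t; return np.c_[f*p[:,0]/p[:,2]+c["cx"],f*p[:,1]/p[:,2]+c["cy"]]
def ray(c,uv):
    R,t,f=P(c); d=R.T@np.array([(uv[0]-c["cx"])/f,(uv[1]-c["cy"])/f,1]); return -R.T@t,d/np.linalg.norm(d)
def onz(c,uv,z):
    o,d=ray(c,uv); return o+d*(z-o[2])/d[2]
def save(c,n): cv2.imwrite("pics/"+n+".png",c["image"][:,:,::-1])
E
python3 - <<'E'
from h import *
cs={n:read_camera(n) for n in("side","top")}
for n,c in cs.items():
    save(c,n+"0"); R,t,f=P(c); print(n,"cam at",(-R.T@t).round(),"f",round(f))
    for k in ["ball_a","rack","sleeve","bar","face_left","clamp"]:
        print(k,[(np.round(d["rect"]).astype(int).tolist(),round(d["score"],2)) for d in search_frame(k,c)][:5])
im=np.hstack([cs["side"]["image"],cs["top"]["image"]])
cv2.imwrite("pics/both0.png",cv2.resize(im,(800,300))[:,:,::-1])
E
```

```text
side cam at [ 454. 1034. 1024.] f 467
ball_a [([269, 185, 305, 237], 0.86), ([232, 225, 298, 282], 0.37)]
rack [([232, 225, 297, 281], 0.58)]
sleeve [([272, 183, 301, 234], 0.81)]
bar [([205, 141, 362, 297], 0.65)]
face_left []
clamp [([202, 137, 360, 294], 0.66), ([297, 256, 317, 280], 0.23)]
top cam at [ 416.   13. 1219.] f 390
ball_a [([272, 206, 323, 227], 0.6)]
rack []
sleeve []
bar [([223, 122, 328, 290], 0.98)]
face_left [([235, 238, 254, 252], 0.57)]
clamp [([220, 120, 330, 293], 0.87), ([271, 208, 322, 228], 0.64)]
```

View pics/side0.png

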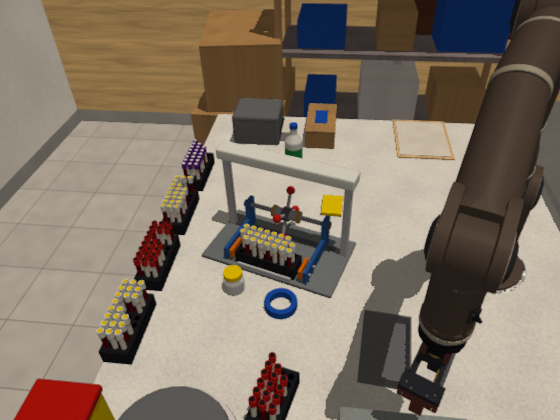

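View pics/top0.png

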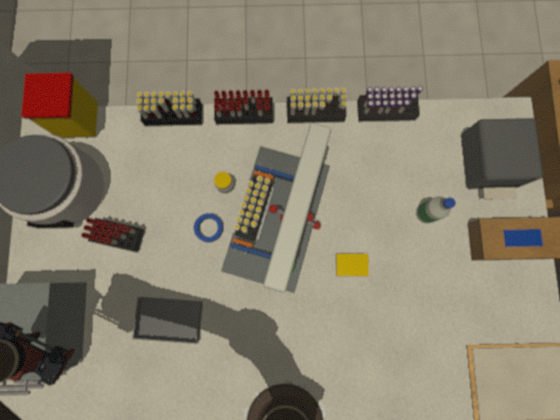

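The side view shows the top ball at (291,190), with other balls near (277,217) and (295,210). In the top view the bar runs (319,126)–(277,289), with plate corners at (262,148), (223,271) and (296,292) and balls at (273,209) and (317,225). I'll fit the clamp pose from these.

```bash
cat >> h.py <<'E'
def clampT(p):
    c,s=np.cos(p[2]),np.sin(p[2]); R=np.array([[c,-s,0],[s,c,0],[0,0,1.]]); return R,np.array([p[0],p[1],0])
def W(p,X):
    R,t=clampT(p); return np.atleast_2d(X)@R.T+t
def ball(th,k=0):  # k=0 a,1 b..., clamp coords; th grows towards -x
    a=np.radians(80)-th+k*np.pi/2; return np.array([-75*np.cos(a),0,105+75*np.sin(a)])
def reds(c,box):
    l,t,r,b=box; im=c["image"][t:b,l:r]; h=cv2.cvtColor(im,cv2.COLOR_RGB2HSV)
    m=(((h[...,0]<7)|(h[...,0]>173))&(h[...,1]>150)&(h[...,2]>60)).astype(np.uint8)
    n,_,s,ce=cv2.connectedComponentsWithStats(m)
    return [(ce[i]+[l,t],s[i,:5]) for i in range(1,n) if s[i,4]>8]
E
python3 - <<'E'
from h import *
from scipy.optimize import least_squares
s=read_camera("side");t=read_camera("top")
print("side",reds(s,(250,170,330,250)));print("top",reds(t,(255,190,335,240)))
A=[(t,[175,-210,12],(262,148)),(t,[175,210,12],(223,271)),(t,[-60,210,12],(296,292)),
   (s,[175,-210,12],(204,253)),(s,[175,210,12],(330,286)),(s,[-60,210,12],(355,241)),
   (t,[-25,-210,305],(330,130)),(t,[-25,210,305],(288,291)),(t,[30,210,305],(266,286))]
T=(317,225);S=(291,190);D=(273,209)
def f(q):
    r=[proj(c,W(q,x))[0]-u for c,x,u in A]
    r+=[proj(t,W(q,ball(q[3],0)))[0]*0, proj(s,W(q,ball(q[3],0)))[0]-S]
    return np.ravel(r)
r=least_squares(f,[500,50,1.2,.3],loss="soft_l1"); q=r.x; print(q.round(3)); print(f(q).reshape(-1,2).round(1))
for k in range(4): print("abdc"[k] if k<2 else "cd"[k-2],proj(s,W(q,ball(q[3],k))).round(),proj(t,W(q,ball(q[3],k))).round())
np.save("q.npy",q)
def ov(c,n,box):
    im=c["image"].copy(); 
    l,tt,rr,b=box; im=cv2.resize(im[tt:b,l:rr],None,fx=4,fy=4,interpolation=cv2.INTER_CUBIC)
    pts=[[x,y,12] for x in(-60,175) for y in(-210,210)]+[[x,y,305] for x in(-25,30) for y in(-210,210)]+[ball(q[3],k) for k in range(4)]
    for u in proj(c,W(q,pts)): cv2.circle(im,tuple(int(v) for v in ((u-[l,tt])*4+2)),3,(0,255,0),-1)
    return im
cv2.imwrite("pics/z.png",np.hstack([cv2.resize(ov(s,"s",(195,130,370,295)),(400,377)),cv2.resize(ov(t,"t",(205,115,345,300)),(285,377))])[:,:,::-1])
for k in range(2):
  pass
E
```

```text
side [(array([290.14634146, 189.85365854]), array([37, 17,  7,  7, 41], dtype=int32)), (array([295.42857143, 207.95238095]), array([42, 36,  7,  5, 21], dtype=int32)), (array([276.53448276, 218.01724138]), array([23, 44,  9,  9, 58], dtype=int32))]
top [(array([273.09756098, 208.6097561 ]), array([15, 16,  7,  7, 41], dtype=int32)), (array([309.65625, 216.71875]), array([52, 23,  6,  8, 32], dtype=int32)), (array([316.62962963, 224.7037037 ]), array([59, 32,  6,  6, 27], dtype=int32))]
[592.04  -49.948   1.269  -5.805]
[[-0.3 -2.6]
 [-0.1  0.3]
 [ 0.8  1. ]
 [-3.8  0.7]
 [-0.1  9.2]
 [ 0.   0.3]
 [ 4.6 -3.4]
 [ 0.4  2.1]
 [-0.5  0.4]
 [ 0.   0. ]
 [ 0.1 -0.5]]
a [[291. 190.]] [[315. 218.]]
b [[277. 214.]] [[278. 209.]]
c [[280. 237.]] [[282. 216.]]
d [[293. 213.]] [[316. 225.]]
```

View pics/z.png

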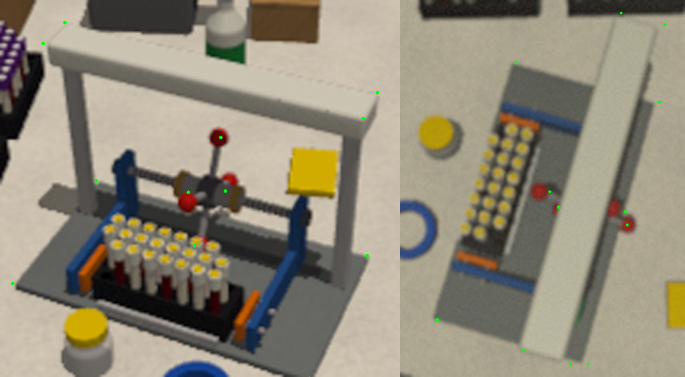

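Run:
```python
from h import *
from scipy.optimize import least_squares
s=read_camera("side");t=read_camera("top")
A=[(t,[175,-210,12],(262,147)),(t,[175,210,12],(223,271)),(t,[-60,210,12],(294,291)),
   (s,[175,-210,12],(201.5,254.5)),(s,[175,210,12],(322,294)),(s,[-60,210,12],(356,242)),
   (t,[-25,-210,305],(330,129)),(t,[-25,210,305],(286,291)),(t,[30,210,305],(266,287))]
B=[(s,0,(290.1,189.9)),(s,1,(276.5,218)),(t,1,(273.1,208.6)),(t,3,(316.6,224.7))]
def f(q):
    return np.ravel([proj(c,W(q,x))[0]-u for c,x,u in A]+[2*(proj(c,W(q,ball(q[3],k)))[0]-u) for c,k,u in B])
r=least_squares(f,[592,-50,1.27,.3],loss="soft_l1"); q=r.x; print(q.round(3)); print(f(q).reshape(-1,2).round(1))
np.save("q.npy",q)
# approach reachability: tool leaning 40deg, body to clamp -x
R,_=clampT(q)
a=np.radians(40); z=np.array([np.sin(a),0,-np.cos(a)])
for sg in(1,-1):
    y=np.array([0,sg,0.]); M=R@np.c_[np.cross(y,z),y,z]
    for th in(q[3],.8,1.2,1.6):
        b=ball(th,0); g=W(q,b)[0]; tcp=g+R@z*19
        for k in(0,100): print(sg,round(th,2),k,np.round(tcp),None if (j:=ik(tcp-R@z*k,M)) is None else np.round(j,2))
```

```text
[ 5.91844e+02 -4.54380e+01  1.26900e+00  3.44000e-01]
[[-1.7 -1.5]
 [-1.5  0.4]
 [ 1.3  2.1]
 [-1.7  0.3]
 [ 7.9  2.5]
 [-0.9  0.3]
 [ 2.8 -2.3]
 [ 0.5  2.2]
 [-2.5 -0.5]
 [-0.5  1.2]
 [-0.9 -0.1]
 [ 3.1  0.4]
 [ 0.4  0.9]]
1 0.34 0 [584. -69. 156.] [ 0.14  0.55  0.4   1.84 -0.98  1.21 -2.37]
1 0.34 100 [584. -69. 156.] [-0.04  0.57  0.83  1.76 -1.01  1.51 -2.31]
1 0.8 0 [577. -93. 133.] [ 0.18  0.59  0.4   1.84 -0.98  1.21 -2.31]
1 0.8 100 [577. -93. 133.] [ 0.01  0.62  0.82  1.76 -1.02  1.52 -2.25]
1 1.2 0 [ 574. -104.  105.] [ 0.2   0.64  0.4   1.85 -1.01  1.2  -2.25]
1 1.2 100 [ 574. -104.  105.] [ 0.17  0.6   0.61  1.76 -0.96  1.42 -2.26]
1 1.6 0 [ 574. -104.   75.] [ 0.35  0.66  0.19  1.85 -0.94  1.08 -2.28]
1 1.6 100 [ 574. -104.   75.] [ 0.17  0.64  0.61  1.78 -0.99  1.39 -2.21]
-1 0.34 0 [584. -69. 156.] [ 0.14  0.55  0.4   1.84 -0.98  1.21  0.77]
-1 0.34 100 [584. -69. 156.] [-0.04  0.57  0.83  1.76 -1.01  1.51  0.83]
-1 0.8 0 [577. -93. 133.] [ 0.18  0.59  0.4   1.84 -0.98  1.21  0.83]
-1 0.8 100 [577. -93. 133.] [ 0.01  0.62  0.82  1.76 -1.02  1.52  0.9 ]
-1 1.2 0 [ 574. -104.  105.] [ 0.17  0.64  0.45  1.85 -1.03  1.22  0.91]
-1 1.2 100 [ 574. -104.  105.] [ 0.17  0.6   0.61  1.76 -0.96  1.42  0.88]
-1 1.6 0 [ 574. -104.   75.] [ 0.35  0.66  0.19  1.85 -0.94  1.08  0.87]
-1 1.6 100 [ 574. -104.   75.] [ 0.17  0.64  0.61  1.78 -0.99  1.39  0.93]
```

```bash
cat >> h.py <<'E'
q=np.load("q.npy"); Rc,_=clampT(q)
def tool(deg,sg=-1):
    a=np.radians(deg); z=np.array([np.sin(a),0,-np.cos(a)]); y=np.array([0,sg,0.]); return Rc@np.c_[np.cross(y,z),y,z]
def tcp(g,deg=40,back=0):  # grasp point in clamp coords -> world TCP
    return W(q,g)[0]+tool(deg)[:,2]*(19-back)
def st(m=""):
    s=sense(); print(m,"t",round(s["t"],2),"pos",np.round(s["position"],1),"F",np.round(s["wrist_force"],1),"w",round(s["width"],1),"ff",np.round(s["finger_force"],1),"j",np.round(s["joint_pos"],2)); return s
E
python3 - <<'E'
from h import *
st()
p=sense()["position"]; R0=np.array(sense()["tcp_rot"])
movel([p[0],p[1],440],velocity=250); st("up")
pre=tcp(ball(q[3]),40,140)
over=pre+[0,0,0]; over[2]=460; over-=Rc@np.array([40,0,0])
try: movep(over,tool(40)); st("over")
except PlanningError as e: print(e); raise SystemExit
try: movep(pre,tool(40)); st("pre")
except PlanningError as e: print(e)
c=read_camera("wrist"); save(c,"w1")
print(proj(c,W(q,[ball(q[3],k) for k in range(4)])).round()); print(reds(c,(0,0,560,420)))
E
```

```text
t 0.9 pos [269.5 563.9 222.7] F [ 0.5 -0.8 -0.2] w 87.9 ff 0.0 j [-1.19  0.41 -0.01  1.6   0.01  1.13 -0.08]
up t 1.92 pos [269.3 563.6 438.5] F [ 0.2 -0.5 -0.6] w 87.9 ff 0.0 j [-1.21  0.33  0.    1.23 -0.    1.59 -0.08]
over t 4.78 pos [ 546.3 -192.2  459.9] F [0.1 0.2 0.5] w 88.1 ff 0.0 j [ 0.22  0.38  0.61  1.37 -0.82  1.81  0.48]
pre t 5.6 pos [ 558.4 -155.8  264.2] F [ 0.2 -0.1  0.3] w 88.0 ff 0.0 j [ 0.18  0.48  0.56  1.69 -0.88  1.47  0.72]
[[280. 200.]
 [280. 114.]
 [280. 187.]
 [280. 266.]]
[(array([280.90018832, 112.99811676]), array([267, 101,  28,  25, 531], dtype=int32)), (array([279.57610063, 193.57735849]), array([264, 178,  32,  32, 795], dtype=int32)), (array([279.94827586, 265.3362069 ]), array([268, 254,  25,  24, 464], dtype=int32))]
```

View pics/w1.png

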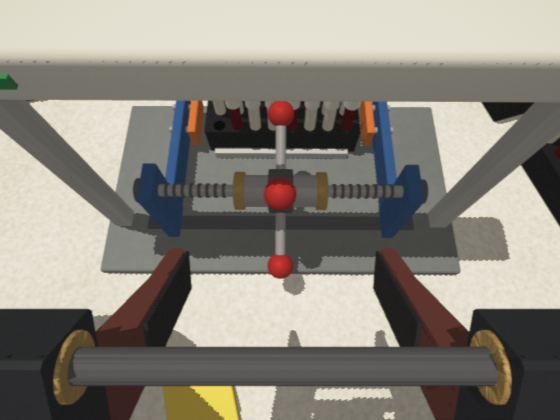

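The wrist view shows ball a at (280,194), b at (281,113) and d at (280,265), within about 6 px of the prediction. I'll refine the fit, then grip ball a and turn.

```bash
cat > s1.py <<'E'
from h import *
import h
from scipy.optimize import least_squares
c=read_camera("wrist")
U=[(0,(279.6,193.6)),(1,(280.9,113)),(3,(280,265.3))]
def f(v):
    Q=q.copy(); Q[:2]+=(Rc@[v[0],v[1],0])[:2]
    return np.r_[np.ravel([proj(c,W(Q,ball(v[2],k)))[0]-u for k,u in U]),v[0]/3]
r=least_squares(f,[0,0,q[3]]); v=r.x; print(v.round(3),r.fun.round(1))
Q=q.copy(); Q[:2]+=(Rc@[v[0],v[1],0])[:2]; Q[3]=v[2]; np.save("q.npy",Q); h.q=Q
th=v[2]
movel(tcp(ball(th)),velocity=120,until_force=15); st("at ball")
grasp(20); st("grip")
end=np.radians(80+15)
for a in np.arange(th+.1,end,.1):
    movel(tcp(ball(a)),velocity=70)
    s=sense(); F=np.array(s["wrist_force"]); print(round(a,2),round(s["t"],1),(Rc.T@F).round(1),round(s["width"],1))
    if np.linalg.norm(F)>50: print("stop"); break
c=read_camera("wrist"); save(c,"w2"); print(reds(c,(0,0,560,420))); print(proj(c,W(h.q,[ball(a,k) for k in range(4)])).round())
E
python3 s1.py
```

```text
[ 1.46  -0.3    0.297] [ 0.5  0.  -0.7  0.6  0.1 -0.4  0.5]
at ball t 7.03 pos [586.3 -65.9 157.8] F [-0.7  0.   0.8] w 88.0 ff 0.0 j [ 0.11  0.55  0.44  1.84 -0.99  1.22  0.77]
grip t 8.03 pos [585.1 -64.6 157.2] F [-6.   0.6  2. ] w 24.9 ff 20.0 j [ 0.1   0.55  0.43  1.85 -0.99  1.22  0.77]
0.4 8.3 [-0.4  5.4  4.1] 24.8
0.5 8.6 [-0.4  5.2  2.2] 24.9
0.6 8.8 [-0.3  5.4  1.6] 24.9
0.7 9.1 [-0.5  5.8  2. ] 24.8
0.8 9.3 [-0.   5.6  1.2] 24.7
0.9 9.6 [-1.2  6.   0.3] 24.7
1.0 9.8 [-2.3  5.9 -0.4] 25.3
1.1 10.1 [-3.6  5.4 -0.4] 25.0
1.2 10.4 [-3.5  5.4 -1.2] 24.9
1.3 10.6 [-4.1  5.4 -1.8] 24.9
1.4 10.9 [-3.6  5.7 -3. ] 24.8
1.5 11.1 [-4.7  5.  -3.8] 24.7
1.6 11.4 [-3.6  5.2 -2.5] 24.9
[(array([281.53230337,  16.90098315]), array([ 236,    0,   91,   42, 2848], dtype=int32)), (array([267.35294118, 177.1372549 ]), array([264, 169,   7,  20, 102], dtype=int32)), (array([296.71653543, 177.82677165]), array([294, 169,   8,  21, 127], dtype=int32)), (array([281.6321499 , 285.98027613]), array([ 251,  256,   62,   62, 3042], dtype=int32))]
[[284. 286.]
 [284.   7.]
 [283. -18.]
 [283. 168.]]
```

```bash
echo
```

```text
(no output)
```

View pics/w2.png

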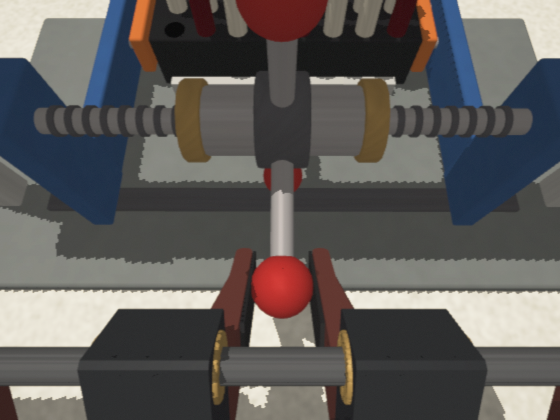

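Ball a was pulled down cleanly and is still gripped at (282,286). I'll pull a little further, then regrip on ball b and turn to the stop.

```bash
cat > s2.py <<'E'
from h import *
movel(tcp(ball(1.78)),velocity=70); st("a low")
gripper_open(); movel(tcp(ball(1.78),40,130),velocity=200)
movel(tcp(ball(1.78,1),40,130),velocity=200)
c=read_camera("wrist"); save(c,"w3"); R=reds(c,(0,0,560,420))
u=min(R,key=lambda r:abs(r[0][0]-280)+abs(r[0][1]-195)-r[1][4]/20); print(u)
from scipy.optimize import minimize_scalar
m=minimize_scalar(lambda t:np.sum((proj(c,W(q,ball(t,1)))[0]-u[0])**2),bounds=(1.5,2.0),method="bounded"); th=m.x; print("theta",th,m.fun)
if m.fun>100: raise SystemExit
movel(tcp(ball(th,1)),velocity=120,until_force=15); st("at b")
grasp(35); st("grip"); b0=np.array(sense()["wrist_force"])
for a in np.r_[np.arange(th+.08,2.75,.08)]:
    movel(tcp(ball(a,1)),velocity=60)
    s=sense(); F=Rc.T@(np.array(s["wrist_force"])-b0); e=np.radians(80)-a+np.pi/2
    tan=-F@np.array([-np.sin(e),0,-np.cos(e)])*1  # resistance against tightening
    g=Rc.T@(np.array(s["position"])-tool(40)[:,2]*19-[q[0],q[1],0]); ang=np.pi/2+np.radians(80)-np.arctan2(g[2]-105,-g[0])
    print(round(a,2),"meas",round(ang,3),round(s["t"],1),F.round(1),"tan",round(tan,1),round(s["width"],1))
    if abs(tan)>28: print("stop"); break
c=read_camera("wrist"); save(c,"w4")
E
python3 s2.py
```

```text
a low t 11.78 pos [ 573.8 -100.4   60.5] F [-6.6 -3.1 -3.7] w 24.8 ff 20.0 j [ 0.27  0.69  0.29  1.86 -1.01  1.1   0.92]
(array([281.45605701, 196.35273159]), array([266, 180,  32,  34, 842], dtype=int32))
theta 1.7135722368182194 1.0692602242288272
at b t 15.63 pos [589.5 -55.7 162.2] F [0. 1. 0.] w 87.7 ff 0.0 j [ 0.18  0.52  0.31  1.84 -0.94  1.16  0.71]
grip t 16.64 pos [588.3 -54.4 161.6] F [-5.8 -0.   2.9] w 24.3 ff 35.0 j [ 0.18  0.52  0.31  1.84 -0.94  1.16  0.71]
1.79 meas 1.781 16.9 [ 1.9 -0.1  0.4] tan 2.0 24.3
1.87 meas 1.859 17.1 [ 2.4 -0.4  1. ] tan 2.6 24.5
1.95 meas 1.939 17.4 [ 3.3 -1.2 -0.2] tan 2.7 24.3
2.03 meas 2.021 17.6 [ 3.7 -0.5 -0.3] tan 2.8 24.4
2.11 meas 2.103 17.9 [ 3.  -1.2 -0.1] tan 2.2 24.5
2.19 meas 2.185 18.1 [ 1.4  0.3 -0.2] tan 0.9 24.2
2.27 meas 2.267 18.4 [1.6 0.2 0.6] tan 1.5 24.2
2.35 meas 2.351 18.6 [0.8 1.1 1.7] tan 1.8 24.4
2.43 meas 2.434 18.9 [-0.3  1.5  1. ] tan 0.7 24.0
2.51 meas 2.518 19.1 [-1.6  2.   1.3] tan 0.5 24.4
2.59 meas 2.602 19.4 [-2.8  3.   1.8] tan 0.7 24.0
2.67 meas 2.687 19.6 [-4.5  2.7  0.8] tan -0.5 24.2
```

View pics/w4.png

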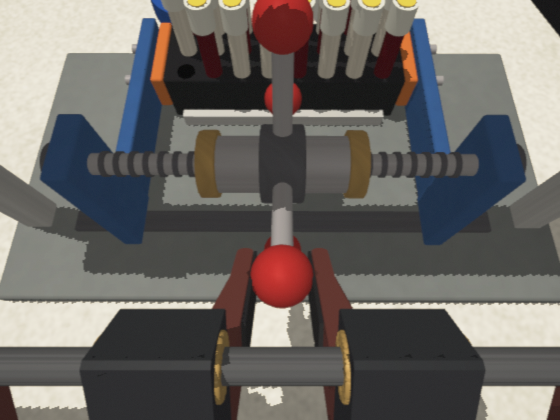

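The pads now touch both rack ends, but there is no stop force yet, so I'll continue until the resistance jumps.

```bash
cat > s3.py <<'E'
from h import *
b0=np.array(sense()["wrist_force"])
for a in np.arange(2.71,3.1,.04):
    movel(tcp(ball(a,1)),velocity=40); dwell(.1)
    s=sense(); F=Rc.T@(np.array(s["wrist_force"])-b0)
    g=Rc.T@(np.array(s["position"])-tool(40)[:,2]*19-[q[0],q[1],0]); ang=np.pi/2+np.radians(80)-np.arctan2(g[2]-105,-g[0])
    print(round(a,2),"meas",round(ang,3),"r",round(np.hypot(g[0],g[2]-105),1),round(s["t"],1),F.round(1),round(s["width"],1))
    if np.linalg.norm(F)>25: print("stop"); break
c=read_camera("wrist"); save(c,"w5"); R=reds(c,(0,0,560,420))
print([(r[0].round(),r[1][4]) for r in R])
for t in(2.45,2.5,2.55,2.6,2.65): print(t,proj(c,W(q,[ball(t,k) for k in range(4)])).round()[:,1])
E
python3 s3.py
```

```text
2.71 meas 2.721 r 76.9 20.0 [-0.9  1.1  0.4] 24.2
2.75 meas 2.762 r 77.6 20.4 [-3.1  1.1  1.4] 22.8
2.79 meas 2.79 r 78.1 20.7 [-6.   3.8  7.6] 21.5
2.83 meas 2.85 r 79.6 21.1 [-0.2 -6.2 -4.8] 1.2
2.87 meas 2.875 r 76.0 21.4 [ 0.4 -7.4 -5.9] 0.1
2.91 meas 2.908 r 74.2 21.8 [ 6.8 -7.  -5. ] 0.5
2.95 meas 2.95 r 74.9 22.1 [ 6.3 -7.9 -4.5] 0.3
2.99 meas 2.99 r 75.0 22.5 [ 5.9 -6.5 -4.8] 0.4
3.03 meas 3.031 r 75.0 22.8 [ 6.1 -7.5 -4.4] 0.7
3.07 meas 3.071 r 75.0 23.2 [ 6.7 -7.9 -5. ] 0.2
[(array([296.,  73.]), np.int32(236)), (array([265.,  73.]), np.int32(170)), (array([278., 246.]), np.int32(4713))]
2.45 [246. 238. -53.  81.]
2.5 [241. 246. -52.  75.]
2.55 [237. 253. -50.  69.]
2.6 [232. 260. -47.  63.]
2.65 [228. 266. -44.  58.]
```

View pics/w5.png

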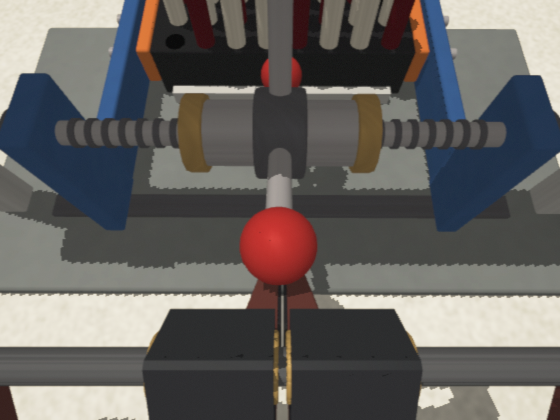

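The ball slipped out of the grip, probably at the stop. I'll back off, measure the angle, and push on ball b from above with the fingers closed to make sure.

```bash
cat > s4.py <<'E'
from h import *
from scipy.optimize import least_squares
movel(tcp(ball(3.07,1),40,140),velocity=200)
movel(tcp(ball(2.55,1),40,140),velocity=200)
def theta(name):
    c=read_camera("wrist"); save(c,name); R=[r for r in reds(c,(0,0,560,420)) if r[1][4]>100]
    print([(r[0].round(),r[1][4]) for r in R])
    u=max(R,key=lambda r:r[1][4])[0]
    m=least_squares(lambda v:proj(c,W(q,ball(v[0],1)))[0]-u,[2.5]); print("theta",m.x,m.fun.round(1)); return m.x[0]
th=theta("w6")
b=ball(th,1); L=20; z=np.array([np.sin(np.radians(L)),0,-np.cos(np.radians(L))])
tip=lambda d:W(q,b+[2,0,13]-z*d)[0]
movel(tip(70),tool(L),velocity=150); movel(tip(12),tool(L),velocity=120); st("above")
hit=movel(W(q,b+[-6,0,-30])[0],tool(L),velocity=40,until_force=22); s=st("pushed %s"%hit)
print("tip rel ball",(Rc.T@(np.array(s["position"])-W(q,b)[0])).round(1))
movel(tip(80),tool(L),velocity=150)
movel(tcp(ball(2.55,1),40,140),tool(40),velocity=200)
th2=theta("w7"); st()
E
python3 s4.py
```

```text
[(array([551.,  19.]), np.int32(253)), (array([281.,  65.]), np.int32(840)), (array([280., 199.]), np.int32(964))]
theta [2.52295113] [1.4 0. ]
above t 25.65 pos [ 571.7 -112.   161.5] F [-1.  -0.2  0.9] w 0.4 ff 0.0 j [ 0.03  0.44  0.39  1.81 -0.6   1.04  0.43]
pushed True t 26.32 pos [ 570.8 -115.7  144. ] F [-3.2 -0.5  9.3] w -0.0 ff 4.6 j [ 0.04  0.46  0.38  1.83 -0.62  1.01  0.46]
tip rel ball [-7.1 -0.5  6.8]
[(array([548.,   9.]), np.int32(390)), (array([281.,  64.]), np.int32(879)), (array([290.,  99.]), np.int32(102)), (array([281., 200.]), np.int32(805))]
theta [0.99694051] [ 0.6 -0. ]
 t 27.58 pos [ 549.  -183.2  226.8] F [-0.1 -0.1  0.2] w 0.5 ff 0.0 j [ 0.36  0.51  0.37  1.69 -0.82  1.4   0.74]
```

View pics/w7.png

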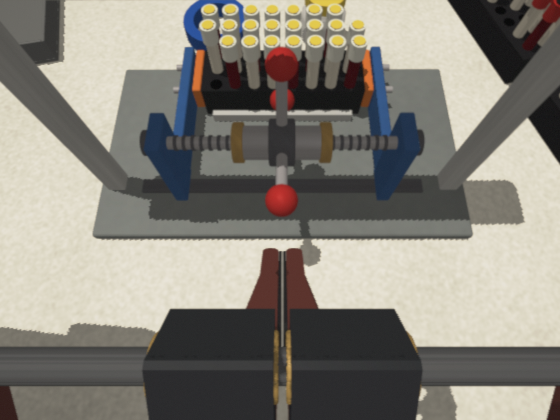

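The angle reads about 2.53 and the pads hold both rack ends. The second fit locked onto the wrong ball: ball b is at (281,200), almost unmoved by the 22 N push. I'll do one slow, firm push to verify the hard stop.

```bash
cat > s5.py <<'E'
from h import *
from scipy.optimize import least_squares
b=ball(2.53,1); L=20; z=np.array([np.sin(np.radians(L)),0,-np.cos(np.radians(L))])
tip=lambda d:W(q,b+[2,0,13]-z*d)[0]
movel(tip(70),tool(L),velocity=200); movel(tip(6),tool(L),velocity=120)
b0=np.array(sense()["wrist_force"])
for k in range(16):
    movel(W(q,b+[1-.3*k,0,17-1.5*k])[0],tool(L),velocity=15)
    s=sense(); F=Rc.T@(np.array(s["wrist_force"])-b0)
    print((Rc.T@(np.array(s["position"])-W(q,b)[0])).round(1),F.round(1),round(s["t"],1))
    if F[2]>28: break
movel(tip(80),tool(L),velocity=200)
movel(tcp(ball(2.55,1),40,140),tool(40),velocity=200)
c=read_camera("wrist"); save(c,"w8"); R=[r for r in reds(c,(200,0,360,420)) if r[1][4]>60]
print([(r[0].round(1),r[1][4]) for r in R])
for t in(2.5,2.55,2.6,2.65): print(t,proj(c,W(q,[ball(t,k) for k in range(4)])).round()[:,1])
st()
E
python3 s5.py
```

```text
[ 0.9 -0.3 17.5] [ 0.1  0.7 -0.8] 29.1
[ 0.7  0.  15.5] [ 0.3  0.1 -0.6] 29.3
[ 0.4  0.1 13.9] [-0.4  1.9 -1.8] 29.6
[ 0.1  0.1 12.4] [-0.4 -0.2 -0.6] 29.8
[-0.2  0.  10.9] [-0.9  0.  -0.7] 30.1
[-0.3 -0.2  9.9] [0.1 0.8 3.5] 30.3
[-0.3 -0.3  9.5] [-0.5  3.5 12.2] 30.6
[-0.3 -0.4  9.3] [-0.7  6.8 20.2] 30.8
[-0.3 -0.5  9. ] [-0.2  9.8 29.4] 31.1
[(array([281.6,  64. ]), np.int32(888)), (array([290.6,  98.8]), np.int32(107)), (array([272.9,  99.3]), np.int32(91)), (array([281.4, 199.9]), np.int32(805))]
2.5 [205. 194.  61. 107.]
2.55 [203. 198.  63. 104.]
2.6 [200. 201.  65. 101.]
2.65 [198. 204.  68.  97.]
 t 32.21 pos [ 548.9 -182.9  226.4] F [-0.5 -0.6  0.5] w 0.7 ff 0.0 j [ 0.36  0.51  0.37  1.69 -0.82  1.4   0.74]
```

```bash
python3 -c "
from rig import *
print(close_job())"
```

```text
the job is handed in; nothing more can be done
None
```

I turned the sleeve to its hard stop (about 2.6 rad; it held firm against a 29 N push), the pads hold the rack from both ends, and the job is handed in with the arm clear of the clamp, about 32 s in. The grip on the second ball slipped off at the stop, and I did not re-check the things around the clamp with a camera at the end.

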